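# Get the middle supply carton out of the stack

## Task

Three cartons of supplies are stacked beside the low white stand and the middle one is wanted next. First lift the narrow top carton off and set it aside flat on the desk; then, without lifting it, slide the middle carton across on to the stand until it sits squarely up against the end stop. Finally put the top carton back the way it lay, upright and squarely on the middle of the bottom carton, which stays where it is, and leave the other things on the desk alone.

Things in the scene. Friction and masses are not known exactly. Their poses are not given: they have to be found in the camera images.
- stand: Fixed low stand of white laminate, 140 mm (x) by 150 mm (y), origin under its centre on the desk; turned up to 0.25 rad. Deck 48 mm above the desk. At its +y end (robot's left) an end stop, 12 mm thick, rises 22 mm above the deck; its inner face is at y = +63 mm. The -y end is open; the stack stands 3 to 9 mm beyond it. The desk within 170 mm of the stack on its -x side is clear.
- bottom_carton: Bottom carton of the stack: closed brown cardboard box with a paper tape strip along its top, 100 mm (x) by 120 mm (y) by 50 mm high, about 0.8 kg, loose on the desk. Its top is 2 mm higher than the stand's deck. Origin at the centre of its underside, z up; nearly parallel to the stand.
- middle_carton: Middle carton, lying on the bottom one: closed brown cardboard box, 100 mm (x) by 120 mm (y) by 44 mm high, about 0.3 kg, the same outline as the bottom carton and too wide to grip. Origin at the centre of its underside, z up. It slides on cardboard and deck under a few newtons. Against the stop its origin is at y = +3 mm of the stand.
- top_carton: Top carton, lying on the middle one: closed brown cardboard box, narrow, 60 mm (x) by 110 mm (y) by 46 mm high, about 0.18 kg, to be gripped across its 60 mm. Origin at the centre of its underside, z up.
- cal_tube: Bystander: black stepped tube adaptor, 52 mm across, 82 mm high, behind the stand. Origin under its centre.
- label_roll: Bystander: roll of white labels, 58 mm across, 33 mm high, behind the stack. Origin under its centre.
- marker: Bystander: red and white marker pen, 135 mm long, 16 mm thick, lying on the desk at the left. Origin under its centre.
- stapler: Bystander: red stapler, 120 x 30 x 38 mm, on the desk at the left. Origin under its centre.
- sticky_pad: Bystander: yellow note pad, 75 x 75 x 14 mm, on the desk at the right. Origin under its centre.
- tape_roll: Bystander: roll of brown packing tape, 92 mm across, 48 mm high, on the desk at the right. Origin under its centre.
Not all that is in view belongs to the job. What is shaped like the top_carton but pink is not meant.

How it is judged:
By the outcome, as a careful person would: the job done as asked, in the order asked, and still so for the second after the job is handed in, with the robot touching nothing.
It also fails if it takes over 61 s, if anything falls off the work surface, if the arm or the gripper's body presses on something with over 40 N, if the wrist force passes 120 N, or if a joint passes its speed limit or range.

## Robot

A 6-joint arm with a two-finger parallel gripper is mounted at the origin on a cart in front of the work surface, level with it; the furniture and walls round the work are solid. World frame = base frame: x ahead of the robot, y to its left, z up, the work surface at z = 0. Lengths are in m, angles in degrees, forces in N, time in s.
With the tool pointing down it reaches from about 0.375 to 0.9 m from the base axis. Payload 3.1 kg.
Tool frame: the origin (TCP) lies midway between the tips of the shut fingers; the grasp point (between the pads) lies 19 mm behind it; z points along the fingers, y is the line along which they close (so a half turn about z gives the same grasp; the last joint's range is limited). The gripper opens to 87 mm and grips with 3 to 60 N. Pads are 19 mm wide; open, the fingers measure 117 mm over their backs; the gripper's body (75 mm by 190 mm) begins 51 mm behind the grasp point.
Start: joints at [61.221, 30.224, 82.088, -0, 67.689, -10.227], TCP at [0.199, 0.593, 0.223] pointing down, gripper open.
Joint ranges: [-176.69, 176.69], [-43.24, 126.21], [12.49, 139.97], [-82, 262], [0, 151.66], [-163.58, 163.58]. Speed limits (degrees/s): [159.86, 159.86, 180, 180, 180, 180].

## Interface

Orientations are given as a 3x3 rotation matrix whose columns are the frame's x, y, z axes.
In Python, from rig import read_state, capture, camera_info, hand_in gives the robot as it stands.
- The arm moves only by the tool drive_tool, never from a script. Its argument "motion" is a list of rows, each a list of 2 entries, a list of its own where there are three numbers: the shift along the tool's x, y, z in mm, then the turn, a rotation vector about the tool's x, y, z in rad. A call has 1 to 5 rows; each row shifts and turns the commanded pose from where the row before left it, along the tool's axes as they then stand; what a row does not reach is not made up. A row lasts 1/10 s, in which the tool goes at most 50 mm and 8.59 degrees, less where a joint would pass 70% of its speed; a pose out of reach is approached as far as the arm can. A call is refused whole if a number of a shift passes 50 or a number of a turn 0.15, either way. A call with a gripper value outside its range is refused whole. "gripper" is the opening, from 0 (shut) to 1 (fully open), set as the call begins (left out, the last holds). The fingers move at their own pace and stop on an object; the grip force is fixed at half the most. Time passes only in rows, so rows that do not move let the fingers close. It gives the time, the measured TCP pose, the force, the opening and the grip force at its end, in the units of the state.
- read_state(): the state, without advancing time (a new reading comes with each control period).
- capture(name): name is "scene" or "top" or "wrist"; returns the picture (480x640x3 uint8, red, green, blue); there is no depth.
- camera_info(name): a dict with "fovy" (degrees; the focal length in pixels is half the picture's height over the tangent of half this angle, whatever the lens; pixels are square), "cx", "cy" (the principal point, pixels), "xyz" and "orientation" of the camera in the world; the wrist camera has in their place "T_tool_cam" (4x4, takes a point from camera to tool coordinates, whose origin is the TCP and whose axes are the flange's). Camera axes: x right, y down, z forward; pixel columns grow to the right and rows downward; lengths in m; the calibration is good to about 2 mm. A picture is of the moment at which its call begins: read the wrist's pose just before it. camera_info takes no time and is no camera call.
- hand_in(): hands the job in; it is judged then, once.
The state is a dict: "time_s": time; "joint_positions": joint angles; "qvel": joint speeds; "tau": joint torques, N m; "position": TCP position; "tcp_rot": TCP orientation; "force": force on the tool from outside, world axes, zero at the start; "moment": the same for the moment, N m; "opening": opening from 0.0 (shut) to 1.0 (fully open); "grasp_force": force on a finger pad.
Only numpy, scipy, OpenCV 4.12 (cv2) and the standard library are available. Lean on these libraries where they do the work, as an engineer would, in place of code of your own. Each camera call takes 0.05 s, during which the arm holds its last target. There are 200 camera calls.

## Working session

There is one attempt and no reset: what is moved stays moved. The work goes in short steps, Python scripts to look and compute and a tool call to move; the robot and the scene stay as the last step left them, time stands still between calls to the robot, and variables do not carry over. Pictures are saved under pics/ and viewed, at most 10 in all, crops included, and the job is handed in when it is done.

Besides the shell and the picture viewer there is one more tool, called after ">>>" as name([rows], argument=value, ...), one row to a line, values as JSON. drive_tool: Moves the arm, as the interface text tells. Its arguments: {"type":"object","properties":{"motion":{"type":"array","items":{"type":"array"}},"gripper":{"type":"number"}},"required":["motion"]}

```bash
mkdir -p pics
cat > h.py <<'E'
import numpy as np,cv2
from rig import *
def info(n):
    c=camera_info(n); f=240/np.tan(np.radians(c["fovy"])/2)
    if "xyz" in c: R=np.array(c["orientation"]);p=np.array(c["xyz"])
    else:
        s=read_state();T=np.eye(4);T[:3,:3]=s["tcp_rot"];T[:3,3]=s["position"];T=T@np.array(c["T_tool_cam"]);R=T[:3,:3];p=T[:3,3]
    return f,c["cx"],c["cy"],R,p
def ray(I,u,v,z):
    f,cx,cy,R,p=I; d=R@np.array([(u-cx)/f,(v-cy)/f,1]); return p+d*(z-p[2])/d[2]
def proj(I,P):
    f,cx,cy,R,p=I; q=R.T@(np.array(P)-p); return f*q[0]/q[2]+cx,f*q[1]/q[2]+cy
def save(n,fn):
    I=info(n);im=np.array(capture(n));cv2.imwrite("pics/"+fn,im[:,:,::-1]);return I,im
E
python3 - <<'E'
from h import *
for n in("top","scene"):
    I,im=save(n,n+"1.png");print(n,camera_info(n))
s=read_state();print(s["time_s"],s["position"],np.round(s["tcp_rot"],3),s["force"]);print(camera_info("wrist"))
E
```

```text
top {'fovy': 42.47059162965757, 'cx': 322.19657498095273, 'cy': 223.9165334728389, 'xyz': array([ 0.29310265, -0.03489321,  1.4729816 ]), 'orientation': array([[ 1.50476242e-02, -9.75551682e-01,  2.19254384e-01],
       [-9.99886763e-01, -1.47199115e-02,  3.12826464e-03],
       [ 1.75621316e-04, -2.19276629e-01, -9.75662713e-01]])}
scene {'fovy': 54.621324298345534, 'cx': 321.1189101472058, 'cy': 243.16787406569415, 'xyz': array([-0.15710381, -0.59341011,  0.81058747]), 'orientation': array([[ 0.60027468, -0.5055758 ,  0.61972851],
       [-0.79955466, -0.36038814,  0.48045055],
       [-0.01956137, -0.78390912, -0.62056736]])}
0.1 [0.19850306 0.59194178 0.22166617] [[-0.948  0.318 -0.001]
 [ 0.318  0.948 -0.002]
 [ 0.    -0.002 -1.   ]] [-0.37653379  0.07788387 -0.12815565]
{'fovy': 68.43003378005534, 'cx': 311.14935616417466, 'cy': 235.8461135513135, 'T_tool_cam': array([[ 3.55058987e-04, -9.61801704e-01, -2.73746883e-01,
         7.43249765e-02],
       [ 9.99999928e-01,  3.03905372e-04,  2.29271125e-04,
        -7.14553126e-04],
       [-1.37320210e-04, -2.73746945e-01,  9.61801742e-01,
        -1.61587095e-01],
       [ 0.00000000e+00,  0.00000000e+00,  0.00000000e+00,
         1.00000000e+00]])}
```

View pics/top1.png

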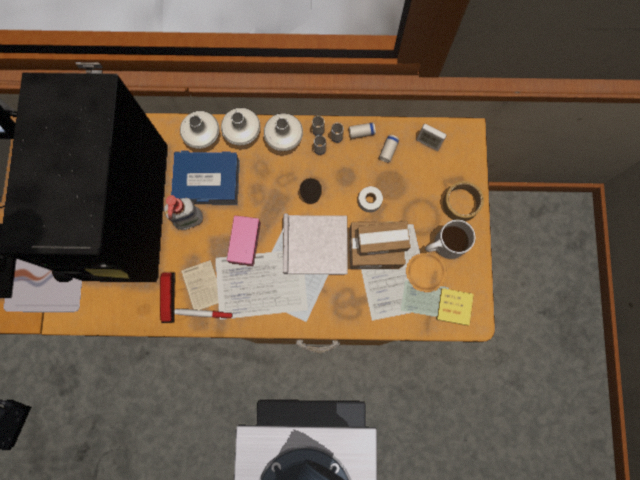

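View pics/scene1.png

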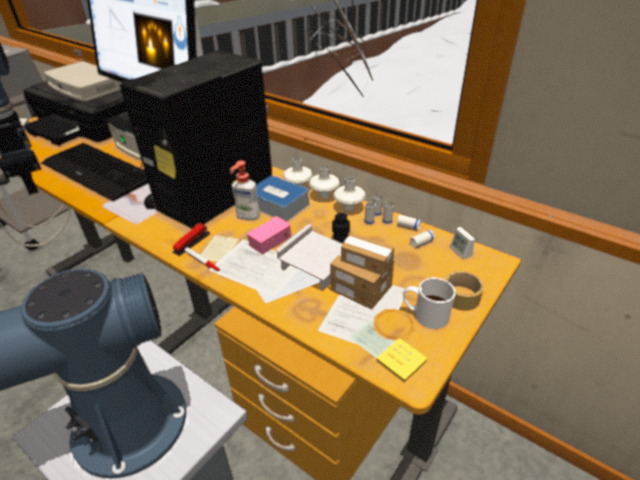

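The top view shows the stand at (317,245), the stack at (380,243) with the narrow taped top carton at (383,239), and a mug beside it at (457,237). Two things could be taken for the top carton: the brown box with white tape at top (383,239) and scene (368,252), or the pink box at top (243,240) and scene (268,234). I choose the brown one on the stack and check it in a close crop.

Run:
```python
from h import *
im=cv2.imread("pics/top1.png")[180:300,270:490]
cv2.imwrite("pics/top1c.png",cv2.resize(im,None,fx=3.6,fy=3.6,interpolation=cv2.INTER_CUBIC))
I=info("top")
for n,u,v,z in[("top",383,239,.14),("stand",317,245,.048),("stopish",285,244,.06),("mughandle",432,246,.05),("mug",458,237,.1),("pad",456,307,.014),("pink",243,240,.046)]:print(n,ray(I,u,v,z).round(3))
```

```text
top [ 0.561 -0.165  0.14 ]
stand [ 0.562 -0.019  0.048]
stopish [0.561 0.055 0.06 ]
mughandle [ 0.564 -0.288  0.05 ]
mug [ 0.576 -0.339  0.1  ]
pad [ 0.426 -0.348  0.014]
pink [0.572 0.156 0.046]
```

View pics/top1c.png

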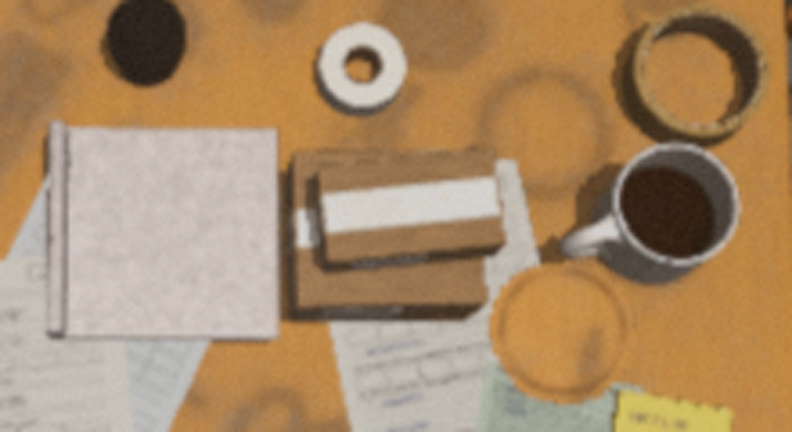

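The crop shows the brown carton at crop (410,220), with a white tape strip and turned a few degrees on the wide carton, so it is the right one. The mug handle, at crop (565,247), is the nearest obstacle on the -y side.

```bash
cat >> h.py <<'E'
from scipy.spatial.transform import Rotation as Ro
def plan(pts,step=46,ang=.145):
    """pts: (x,y,z,yaw of tool y in deg); prints rows"""
    s=read_state();R=Ro.from_matrix(s["tcp_rot"]);p=np.array(s["position"]);out=[]
    print("t",s["time_s"],"pos",p.round(4),"yaw",np.degrees(np.arctan2(s["tcp_rot"][1][1],s["tcp_rot"][0][1])).round(2),"F",np.round(s["force"],1))
    for x,y,z,w in pts:
        a=np.radians(w);T=Ro.from_matrix(np.c_[[-np.sin(a),np.cos(a),0],[np.cos(a),np.sin(a),0],[0,0,-1]])
        d=np.array([x,y,z])-p;rv=(R.inv()*T).as_rotvec()
        n=int(max(1,np.ceil(np.linalg.norm(d)*1000/step),np.ceil(np.linalg.norm(rv)/ang)))
        for k in range(n):
            sh=np.round(R.inv().apply((np.array([x,y,z])-p)/(n-k))*1000,1);tv=np.round((R.inv()*T).as_rotvec()/(n-k),3)
            out.append([sh.tolist(),tv.tolist()]);p=p+R.apply(sh/1000);R=R*Ro.from_rotvec(tv)
        out.append("--")
    for i in out:print(str(i).replace(" ",""))
E
python3 - <<'E'
from h import *
I=info("top")
for u in(350,420):print(ray(I,u,340,0).round(3))
plan([(.40,.10,.30,40),(.55,-.13,.33,6)])
E
```

```text
[ 0.346 -0.1    0.   ]
[ 0.349 -0.264  0.   ]
t 0.1 pos [0.1985 0.5919 0.2217] yaw 71.45 F [-0.4  0.1 -0.1]
[[-29.0,-33.5,-6.5],[-0.0,0.0,0.046]]
[[-30.5,-32.2,-6.5],[-0.0,0.0,0.046]]
[[-31.9,-30.7,-6.5],[-0.0,0.0,0.046]]
[[-33.3,-29.2,-6.5],[-0.0,0.0,0.046]]
[[-34.6,-27.7,-6.5],[-0.0,0.0,0.046]]
[[-35.8,-26.1,-6.5],[-0.0,0.0,0.046]]
[[-37.0,-24.4,-6.4],[-0.0,0.0,0.045]]
[[-38.1,-22.7,-6.5],[-0.0,0.0,0.046]]
[[-39.1,-20.9,-6.4],[-0.0,0.0,0.045]]
[[-39.9,-19.1,-6.5],[-0.001,0.0,0.046]]
[[-40.8,-17.3,-6.4],[-0.0,0.0,0.045]]
[[-41.5,-15.4,-6.5],[-0.001,0.001,0.046]]
--
[[-38.9,-4.7,-4.3],[0.0,-0.0,0.085]]
[[-39.2,-1.4,-4.3],[-0.0,-0.0,0.085]]
[[-39.2,2.0,-4.3],[-0.0,-0.0,0.085]]
[[-38.9,5.3,-4.3],[-0.0,-0.0,0.085]]
[[-38.3,8.6,-4.3],[-0.0,-0.0,0.084]]
[[-37.4,11.7,-4.3],[-0.0,-0.0,0.085]]
[[-36.3,14.9,-4.3],[-0.0,-0.0,0.084]]
--
```

>>> drive_tool([
  [[-29, -33.5, -6.5], [0, 0, 0.046]],
  [[-30.5, -32, -6.5], [0, 0, 0.046]],
  [[-32, -30.5, -6.5], [0, 0, 0.046]],
  [[-33.5, -29, -6.5], [0, 0, 0.046]],
  [[-34.5, -27.5, -6.5], [0, 0, 0.046]],
], gripper=1)

```text
time_s: 0.6
position: [0.2835, 0.3864, 0.255]
tcp_rot: [[-0.85, 0.527, -0.0], [0.527, 0.85, -0.001], [0.0, -0.001, -1.0]]
force: [1.4, 0.7, -0.1]
opening: 1.0
grasp_force: 0.0
```

>>> drive_tool([
  [[-36, -26, -6.5], [0, 0, 0.046]],
  [[-37, -24.5, -6.5], [0, 0, 0.046]],
  [[-38, -22.5, -6.5], [0, 0, 0.046]],
  [[-39, -21, -6.5], [0, 0, 0.046]],
  [[-40, -19, -6.5], [0, 0, 0.046]],
])

```text
time_s: 1.1
position: [0.3673, 0.1814, 0.2877]
tcp_rot: [[-0.707, 0.707, -0.0], [0.707, 0.707, -0.0], [0.0, -0.0, -1.0]]
force: [0.4, 0.5, -0.2]
opening: 1.005
grasp_force: 0.0
```

>>> drive_tool([
  [[-41, -17, -6.5], [0, 0, 0.046]],
  [[-41.5, -15.5, -6.5], [0, 0, 0.046]],
  [[-39, -4.5, -4.5], [0, 0, 0.085]],
  [[-39, -1.5, -4.5], [0, 0, 0.085]],
  [[-39, 2, -4.5], [0, 0, 0.085]],
])

```text
time_s: 1.6
position: [0.465, 0.0011, 0.314]
tcp_rot: [[-0.422, 0.907, -0.001], [0.907, 0.422, 0.0], [0.001, -0.0, -1.0]]
force: [0.4, 0.3, 0.2]
opening: 0.994
grasp_force: 0.0
```

>>> drive_tool([
  [[-39, 5.5, -4.5], [0, 0, 0.085]],
  [[-38.5, 8.5, -4.5], [0, 0, 0.085]],
  [[-37.5, 11.5, -4.5], [0, 0, 0.085]],
  [[-36.5, 15, -4.5], [0, 0, 0.085]],
  [[0, 0, 0], [0, 0, 0]],
])

```text
time_s: 2.1
position: [0.553, -0.1343, 0.3319]
tcp_rot: [[-0.095, 0.995, 0.003], [0.995, 0.095, -0.003], [-0.003, 0.003, -1.0]]
force: [-0.2, 0.2, -0.7]
opening: 1.004
grasp_force: 0.0
```

Run:
```python
from h import *
s=read_state();I,im=save("wrist","w1.png");print(s["time_s"],s["position"],np.degrees(np.arctan2(s["tcp_rot"][1][1],s["tcp_rot"][0][1])),s["qvel"].round(3))
import pickle;pickle.dump(I,open("w1.pkl","wb"))
```

```text
2.1 [ 0.55301482 -0.13429248  0.33186699] 5.43766175490285 [ 2.595 -2.176  5.504  2.202  2.415 -1.549]
```

View pics/w1.png

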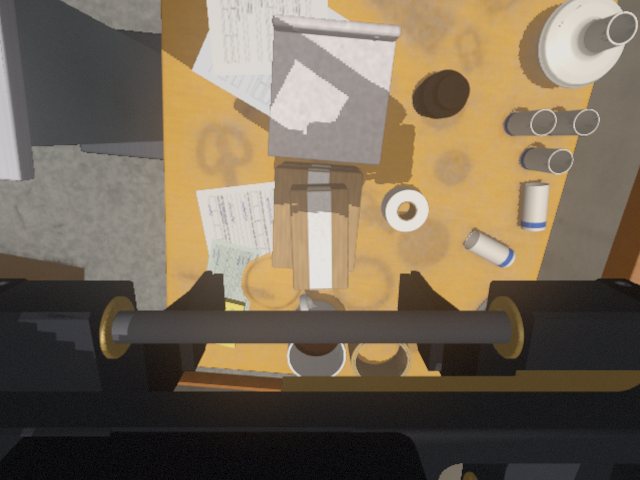

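The wrist picture shows the stand at (330,90) with its end stop at the top (335,27), the stack at (318,225) with the taped top carton, and the mug handle at (315,303). I'll take finer corners from a crop.

Run:
```python
from h import *
im=cv2.imread("pics/w1.png")
c=cv2.resize(im[150:300,260:390],None,fx=4,fy=4,interpolation=cv2.INTER_CUBIC)
d=cv2.resize(im[5:180,255:410],None,fx=1.8,fy=1.8,interpolation=cv2.INTER_CUBIC)
o=np.zeros((600,800,3),np.uint8);o[:,:520]=c;o[:d.shape[0],521:521+d.shape[1]]=d
cv2.imwrite("pics/w1c.png",o)
```

```text
(no output)
```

View pics/w1c.png

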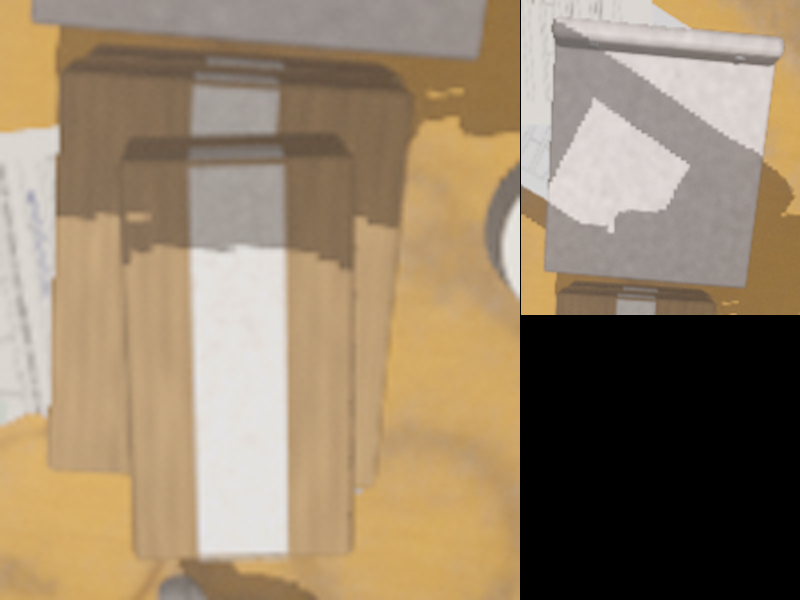

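Corners read in the crop: the top carton's top face is (123,158), (352,156), (353,552), (135,557). The middle carton's top face is (62,70), (411,92), (378,487), (50,468). The near edge of the deck runs from (545,271) to (745,286).

```bash
cat >> h.py <<'E'
def box(n,P):
    P=np.array(P)[:,:2];m=P.mean(0);e=[P[1]-P[0],P[2]-P[3],P[0]-P[3],P[1]-P[2]]
    L=[np.linalg.norm(v)*1000 for v in e]
    yw=[np.degrees(np.arctan2(v[1],v[0])) for v in e[:2]]+[np.degrees(np.arctan2(-v[0],v[1])) for v in e[2:]]
    print(n,m.round(4),"L",np.round(L,1),"yaw",np.round(yw,1))
E
python3 - <<'E'
from h import *;import pickle
I=pickle.load(open("w1.pkl","rb"))
f=lambda u,v,z:ray(I,u/4+260,v/4+150,z)
g=lambda u,v,z:ray(I,(u-521)/1.8+255,v/1.8+5,z)
box("top",[f(*q,.14) for q in[(123,158),(352,156),(353,552),(135,557)]])
box("mid",[f(*q,.094) for q in[(62,70),(411,92),(378,487),(50,468)]])
P=[g(545,271,.048),g(745,286,.048),g(781,40,.07),g(553,20,.07)]
box("stand",[P[3],P[2],P[1],P[0]]);print(np.round(P,4))
plan([(.553,-.1343,.33,6)])
E
```

```text
top [ 0.5664 -0.1658] L [ 57.4  59.3 108.9 108. ] yaw [5.9 6.8 6.3 7.3]
mid [ 0.5622 -0.1567] L [ 97.7  99.4 118.6 118.7] yaw [1.9 1.8 2.1 2.9]
stand [ 0.5644 -0.0157] L [135.2 137.8 145.8 145.4] yaw [1.1 1.2 0.7 1.7]
[[ 0.497  -0.0899  0.048 ]
 [ 0.6348 -0.087   0.048 ]
 [ 0.6304  0.0584  0.07  ]
 [ 0.4952  0.0559  0.07  ]]
t 2.15 pos [ 0.5511 -0.1317  0.3314] yaw 5.58 F [-0.5  0.7 -0.5]
[[-2.8,1.7,1.4],[-0.0,-0.0,-0.007]]
--
```

Run:
```python
from h import *
plan([(.566,-.166,.20,6.5),(.566,-.166,.102,6.5)])
```

```text
t 2.15 pos [ 0.5511 -0.1317  0.3314] yaw 5.58 F [-0.5  0.7 -0.5]
[[-11.9,3.9,43.8],[-0.0,-0.0,-0.005]]
[[-11.9,3.8,43.8],[-0.0,-0.0,-0.006]]
[[-11.8,3.7,43.7],[-0.0,-0.0,-0.005]]
--
[[-0.0,0.0,32.7],[-0.0,-0.0,-0.0]]
[[-0.0,0.0,32.7],[-0.0,-0.0,-0.0]]
[[-0.1,0.0,32.6],[-0.0,-0.0,-0.0]]
--
```

>>> drive_tool([
  [[-12, 4, 44], [0, 0, -0.005]],
  [[-12, 4, 44], [0, 0, -0.006]],
  [[-12, 3.5, 43.5], [0, 0, -0.005]],
  [[0, 0, 25], [0, 0, 0]],
  [[0, 0, 0], [0, 0, 0]],
])

```text
time_s: 2.65
position: [0.5616, -0.1617, 0.1713]
tcp_rot: [[-0.117, 0.993, -0.01], [0.993, 0.117, 0.005], [0.007, -0.009, -1.0]]
force: [-0.7, -0.1, -0.4]
opening: 1.002
grasp_force: 0.0
```

>>> drive_tool([
  [[0, 0, 30], [0, 0, 0]],
  [[0, 0, 27], [0, 0, 0]],
  [[0, 0, 16], [0, 0, 0]],
  [[0, 0, 0], [0, 0, 0]],
  [[0, 0, 0], [0, 0, 0]],
])

```text
time_s: 3.15
position: [0.5662, -0.1639, 0.1041]
tcp_rot: [[-0.117, 0.993, 0.002], [0.993, 0.117, -0.001], [-0.001, 0.002, -1.0]]
force: [-0.5, -0.5, -0.3]
opening: 1.0
grasp_force: 0.0
```

>>> drive_tool([
  [[0, 0, 0], [0, 0, 0]],
  [[0, 0, 0], [0, 0, 0]],
  [[0, 0, 0], [0, 0, 0]],
  [[0, 0, 0], [0, 0, 0]],
  [[0, 0, 0], [0, 0, 0]],
], gripper=0.4)

```text
time_s: 3.65
position: [0.5656, -0.1643, 0.103]
tcp_rot: [[-0.116, 0.993, 0.0], [0.993, 0.116, -0.0], [-0.0, 0.0, -1.0]]
force: [-0.7, 0.4, 2.7]
opening: 0.686
grasp_force: 30.0
```

Run:
```python
from h import *
plan([(.5656,-.1643,.19,6.5),(.402,-.165,.17,1.5),(.402,-.165,.0105,1.5)])
```

```text
t 3.65 pos [ 0.5656 -0.1643  0.103 ] yaw 6.65 F [-0.7  0.4  2.7]
[[-0.0,0.0,-43.5],[0.0,0.0,0.001]]
[[-0.0,0.0,-43.5],[0.0,0.0,0.002]]
--
[[4.4,-40.7,5.0],[0.0,0.0,0.022]]
[[3.6,-40.7,5.0],[0.0,0.0,0.022]]
[[2.6,-40.8,5.0],[0.0,0.0,0.021]]
[[1.8,-40.9,4.9],[0.0,0.0,0.022]]
--
[[0.0,-0.0,39.9],[0.0,0.0,-0.0]]
[[0.0,-0.0,39.9],[0.0,0.0,-0.0]]
[[0.0,-0.0,39.9],[0.0,0.0,-0.0]]
[[0.1,-0.0,39.8],[0.0,0.0,-0.0]]
--
```

>>> drive_tool([
  [[0, 0, -30], [0, 0, 0]],
  [[0, 0, -40], [0, 0, 0]],
  [[0, 0, -17], [0, 0, 0.003]],
  [[4, -30, 5], [0, 0, 0.022]],
  [[4, -41, 5], [0, 0, 0.022]],
])

```text
time_s: 4.15
position: [0.4953, -0.1641, 0.1802]
tcp_rot: [[-0.069, 0.998, 0.004], [0.998, 0.069, -0.002], [-0.003, 0.004, -1.0]]
force: [-0.6, -1.0, -3.0]
opening: 0.685
grasp_force: 30.0
```

>>> drive_tool([
  [[3, -41, 5], [0, 0, 0.021]],
  [[2, -35, 5], [0, 0, 0.022]],
  [[0, -16, 0], [0, 0, 0]],
  [[0, 0, 10], [0, 0, 0]],
  [[0, 0, 30], [0, 0, 0]],
])

```text
time_s: 4.65
position: [0.4044, -0.1652, 0.1307]
tcp_rot: [[-0.025, 1.0, 0.007], [1.0, 0.025, -0.005], [-0.005, 0.007, -1.0]]
force: [0.7, -1.5, -2.6]
opening: 0.687
grasp_force: 30.0
```

>>> drive_tool([
  [[0, 0, 35], [0, 0, 0]],
  [[0, 0, 30], [0, 0, 0]],
  [[0, 0, 20], [0, 0, 0]],
  [[0, 0, 0], [0, 0, 0]],
  [[0, 0, 0], [0, 0, 0]],
])

```text
time_s: 5.15
position: [0.4025, -0.1635, 0.0441]
tcp_rot: [[-0.026, 1.0, -0.0], [1.0, 0.026, 0.0], [0.0, -0.0, -1.0]]
force: [-0.5, -0.5, -2.0]
opening: 0.691
grasp_force: 30.0
```

Run:
```python
from h import *
plan([(.402,-.165,.0115,1.5)],step=12)
```

```text
t 5.15 pos [ 0.4025 -0.1635  0.0441] yaw 1.5 F [-0.5 -0.5 -2. ]
[[-0.5,-0.2,10.9],[-0.0,-0.0,-0.0]]
[[-0.5,-0.2,10.8],[-0.0,-0.0,-0.0]]
[[-0.5,-0.2,10.9],[-0.0,-0.0,-0.0]]
--
```

>>> drive_tool([
  [[0, 0, 12], [0, 0, 0]],
  [[0, 0, 12], [0, 0, 0]],
  [[0, 0, 7], [0, 0, 0]],
  [[0, 0, 2], [0, 0, 0]],
  [[0, 0, 0], [0, 0, 0]],
])

```text
time_s: 5.65
position: [0.4023, -0.1636, 0.0119]
tcp_rot: [[-0.026, 1.0, 0.001], [1.0, 0.026, -0.001], [-0.001, 0.001, -1.0]]
force: [0.6, -0.7, -2.0]
opening: 0.69
grasp_force: 30.0
```

>>> drive_tool([
  [[0, 0, 1], [0, 0, 0]],
  [[0, 0, 1], [0, 0, 0]],
  [[0, 0, 0], [0, 0, 0]],
  [[0, 0, 0], [0, 0, 0]],
  [[0, 0, 0], [0, 0, 0]],
])

```text
time_s: 6.15
position: [0.4019, -0.1633, 0.0096]
tcp_rot: [[-0.026, 1.0, 0.0], [1.0, 0.026, -0.0], [-0.0, 0.0, -1.0]]
force: [-0.3, 0.2, -2.8]
opening: 0.687
grasp_force: 30.0
```

>>> drive_tool([
  [[0, 0, 1], [0, 0, 0]],
  [[0, 0, 0], [0, 0, 0]],
  [[0, 0, 0], [0, 0, 0]],
])

```text
time_s: 6.45
position: [0.4019, -0.1633, 0.009]
tcp_rot: [[-0.026, 1.0, 0.0], [1.0, 0.026, -0.0], [-0.0, 0.0, -1.0]]
force: [-0.6, 0.1, 6.1]
opening: 0.691
grasp_force: 30.0
```

>>> drive_tool([
  [[0, 0, 0], [0, 0, 0]],
  [[0, 0, 0], [0, 0, 0]],
  [[0, 0, 0], [0, 0, 0]],
  [[0, 0, 0], [0, 0, 0]],
  [[0, 0, 0], [0, 0, 0]],
], gripper=1)

```text
time_s: 6.95
position: [0.4019, -0.1633, 0.0085]
tcp_rot: [[-0.026, 1.0, -0.0], [1.0, 0.026, 0.0], [0.0, -0.0, -1.0]]
force: [0.4, 1.0, -0.0]
opening: 0.98
grasp_force: 0.0
```

>>> drive_tool([
  [[0, 0, -30], [0, 0, 0]],
  [[0, 0, -40], [0, 0, 0]],
  [[0, 0, -40], [0, 0, 0]],
  [[0, 0, -40], [0, 0, 0]],
  [[0, 0, 0], [0, 0, 0]],
])

```text
time_s: 7.45
position: [0.4045, -0.1651, 0.1628]
tcp_rot: [[-0.026, 1.0, 0.009], [1.0, 0.026, -0.006], [-0.007, 0.009, -1.0]]
force: [1.0, -1.0, 0.5]
opening: 1.0
grasp_force: 0.0
```

Run:
```python
from h import *
plan([(.545,-.232,.16,2),(.5625,-.232,.07,2)])
```

```text
t 7.45 pos [ 0.4045 -0.1651  0.1628] yaw 1.51 F [ 1.  -1.   0.5]
[[-17.6,34.7,1.1],[0.002,0.002,-0.002]]
[[-17.7,34.6,1.0],[0.002,0.002,-0.002]]
[[-17.8,34.6,0.9],[0.002,0.001,-0.002]]
[[-17.9,34.6,0.8],[0.002,0.002,-0.003]]
--
[[-0.3,8.7,45.0],[0.0,-0.0,0.0]]
[[-0.3,8.7,45.0],[0.0,-0.0,0.0]]
--
```

>>> drive_tool([
  [[-18, 39, 1], [0, 0, -0.002]],
  [[-18, 39, 1], [0, 0, -0.002]],
  [[-18, 39, 1], [0, 0, -0.002]],
  [[-18, 39, 1], [0, 0, -0.003]],
  [[0, 0, 0], [0, 0, 0]],
], gripper=0.5)

```text
time_s: 7.95
position: [0.565, -0.2337, 0.1534]
tcp_rot: [[-0.035, 0.999, 0.005], [0.999, 0.035, -0.003], [-0.003, 0.005, -1.0]]
force: [-0.1, 0.3, 0.2]
opening: 0.629
grasp_force: 0.0
```

>>> drive_tool([
  [[0, 0, 0], [0, 0, 0]],
  [[0, 0, 0], [0, 0, 0]],
])

```text
time_s: 8.15
position: [0.5578, -0.2295, 0.1532]
tcp_rot: [[-0.035, 0.999, -0.004], [0.999, 0.035, 0.002], [0.002, -0.004, -1.0]]
force: [0.2, 0.7, -0.7]
opening: 0.519
grasp_force: 0.0
```

Run:
```python
from h import *
plan([(.564,-.237,.064,2)])
I,im=save("top","top2.png")
cv2.imwrite("pics/top2c.png",cv2.resize(im[180:320,270:490,::-1],None,fx=3.6,fy=3.6,interpolation=cv2.INTER_CUBIC))
```

```text
t 8.15 pos [ 0.5578 -0.2295  0.1532] yaw 2.01 F [ 0.2  0.7 -0.7]
[[-4.0,3.1,44.6],[-0.002,-0.001,0.0]]
[[-3.9,3.0,44.6],[-0.002,-0.001,0.0]]
--
```

View pics/top2c.png

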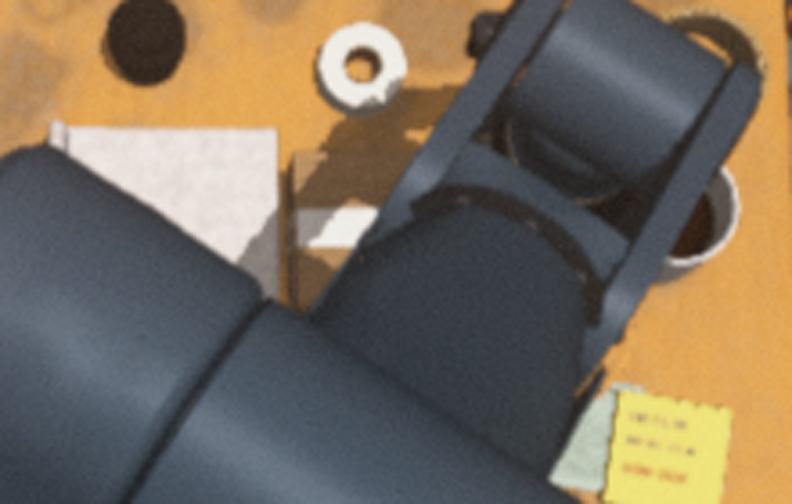

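The arm hides most of this view. The middle carton is still against the stand side at crop (330,230), and nothing else has moved. I'll correct sideways first and then descend.

>>> drive_tool([
  [[-8, 6, 0], [0, 0, 0]],
  [[0, 0, 20], [0, 0, 0]],
  [[0, 0, 0], [0, 0, 0]],
  [[0, 0, 0], [0, 0, 0]],
])

```text
time_s: 8.6
position: [0.5657, -0.2385, 0.1345]
tcp_rot: [[-0.035, 0.999, -0.001], [0.999, 0.035, 0.001], [0.001, -0.001, -1.0]]
force: [0.0, 0.5, 1.0]
opening: 0.499
grasp_force: 0.0
```

>>> drive_tool([
  [[0, 0, 30], [0, 0, 0]],
  [[0, 0, 25], [0, 0, 0]],
  [[0, 0, 14], [0, 0, 0]],
  [[0, 0, 0], [0, 0, 0]],
  [[0, 0, 0], [0, 0, 0]],
])

```text
time_s: 9.1
position: [0.5667, -0.2388, 0.0663]
tcp_rot: [[-0.035, 0.999, 0.001], [0.999, 0.035, -0.001], [-0.001, 0.001, -1.0]]
force: [0.9, -1.3, 0.5]
opening: 0.503
grasp_force: 0.0
```

Run:
```python
from h import *
plan([(.564,-.226,.064,2)],step=10)
```

```text
t 9.1 pos [ 0.5667 -0.2388  0.0663] yaw 2.01 F [ 0.9 -1.3  0.5]
[[6.5,-1.1,1.1],[0.0,0.0,0.0]]
[[6.4,-1.1,1.1],[0.001,0.001,0.0]]
--
```

>>> drive_tool([
  [[3, -2, 2], [0, 0, 0]],
  [[4, 0, 0], [0, 0, 0]],
  [[5, 0, 0], [0, 0, 0]],
  [[6, 0, 0], [0, 0, 0]],
  [[6, 0, 0], [0, 0, 0]],
])

```text
time_s: 9.6
position: [0.5641, -0.215, 0.0643]
tcp_rot: [[-0.035, 0.999, 0.002], [0.999, 0.035, -0.002], [-0.002, 0.002, -1.0]]
force: [-0.2, -3.2, 2.4]
opening: 0.503
grasp_force: 1.4
```

>>> drive_tool([
  [[8, 0, 0], [0, 0, 0]],
  [[8, 0, 0], [0, 0, 0]],
  [[8, 0, 0], [0, 0, 0]],
  [[8, 0, 0], [0, 0, 0]],
  [[8, 0, 0], [0, 0, 0]],
])

```text
time_s: 10.1
position: [0.5618, -0.1739, 0.0635]
tcp_rot: [[-0.035, 0.999, -0.0], [0.999, 0.035, -0.0], [-0.0, -0.0, -1.0]]
force: [0.5, -2.3, 2.0]
opening: 0.505
grasp_force: 1.4
```

>>> drive_tool([
  [[9, 0, 0], [0, 0, 0]],
  [[9, 0, 0], [0, 0, 0]],
  [[9, 0, 0], [0, 0, 0]],
  [[9, 0, 0], [0, 0, 0]],
  [[8, 0, 0], [0, 0, 0]],
])

```text
time_s: 10.6
position: [0.5596, -0.1291, 0.063]
tcp_rot: [[-0.035, 0.999, -0.002], [0.999, 0.035, 0.001], [0.001, -0.002, -1.0]]
force: [0.2, -0.1, -0.8]
opening: 0.498
grasp_force: 0.6
```

>>> drive_tool([
  [[6, 0, 0], [0, 0, 0]],
  [[4, 0, 0], [0, 0, 0]],
  [[0, 0, 0], [0, 0, 0]],
  [[0, 0, 0], [0, 0, 0]],
])

```text
time_s: 11.0
position: [0.56, -0.1204, 0.0635]
tcp_rot: [[-0.035, 0.999, -0.0], [0.999, 0.035, 0.0], [0.0, -0.0, -1.0]]
force: [0.3, 0.4, -0.1]
opening: 0.499
grasp_force: 0.0
```

Run:
```python
from h import *
import pickle
plan([(.566,-.0825,.064,1.3)],step=10)
I,im=save("wrist","w2.png");pickle.dump(I,open("w2.pkl","wb"))
```

```text
t 11.0 pos [ 0.56   -0.1204  0.0635] yaw 2.0 F [ 0.3  0.4 -0.1]
[[9.4,1.8,-0.1],[-0.0,-0.0,0.003]]
[[9.4,1.8,-0.1],[-0.0,-0.0,0.003]]
[[9.4,1.8,-0.1],[-0.0,-0.0,0.003]]
[[9.5,1.8,-0.2],[-0.0,-0.0,0.003]]
--
```

View pics/w2.png

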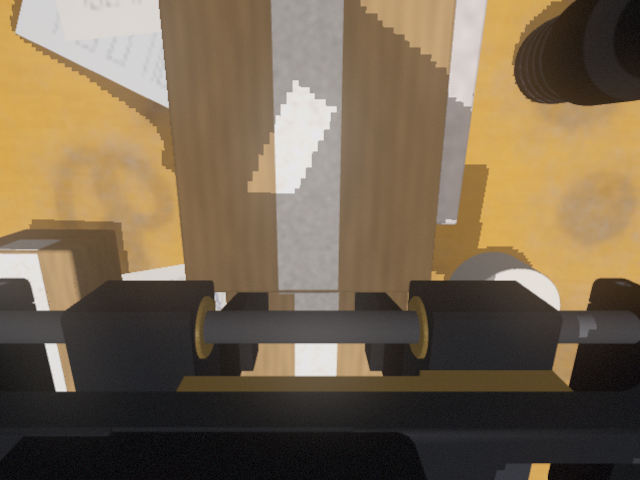

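The wrist view shows the middle carton partly on the stand. Its left edge runs from (163,0) to (187,290), its right edge from (455,0) to (433,270), and the stand's right edge shows from (485,0) to (455,222). The top carton lies undisturbed at lower left (50,300).

Run:
```python
from h import *;import pickle
I=pickle.load(open("w2.pkl","rb"))
z=.093
a,b,c,d=[ray(I,*q,z)[:2] for q in[(163,0),(187,290),(455,0),(433,270)]]
for n,p,q in(("L",a,b),("R",c,d)):print(n,p.round(4),q.round(4),"yaw",np.degrees(np.arctan2(-(p-q)[0],(p-q)[1])))
print("nearface",ray(I,212,290,z),ray(I,408,290,z))
e,f=ray(I,484,0,.048),ray(I,456,222,.048);print("standR",e,f,np.degrees(np.arctan2(-(e-f)[0],(e-f)[1])))
```

```text
L [ 0.5077 -0.0056] [ 0.5093 -0.1087] yaw 0.8925010901055209
R [ 0.6032 -0.0022] [ 0.6082 -0.0965] yaw 3.0469400118892884
nearface [ 0.51945907 -0.10830451  0.093     ] [ 0.59915108 -0.10551521  0.093     ]
standR [0.63143258 0.01339594 0.048     ] [ 0.63388427 -0.08670423  0.048     ] 1.4030240519548696
```

>>> drive_tool([
  [[6, 0, 0], [0, 0, 0.004]],
  [[7, 1.5, 0], [0, 0, 0.004]],
  [[7, 1.5, 0], [0, 0, 0.004]],
  [[6, 1.5, 0], [0, 0, 0]],
  [[0, 0, 0], [0, 0, 0]],
])

```text
time_s: 11.55
position: [0.5639, -0.0933, 0.0636]
tcp_rot: [[-0.024, 1.0, -0.0], [1.0, 0.024, 0.001], [0.001, -0.0, -1.0]]
force: [0.1, 0.6, 0.4]
opening: 0.5
grasp_force: 0.0
```

>>> drive_tool([
  [[4, 1, 0], [0, 0, 0]],
  [[3, 0.5, 0], [0, 0, 0]],
  [[2, 0, 0], [0, 0, 0]],
  [[0, 0, 0], [0, 0, 0]],
])

```text
time_s: 11.95
position: [0.5651, -0.0852, 0.0636]
tcp_rot: [[-0.023, 1.0, 0.0], [1.0, 0.023, 0.0], [0.0, 0.0, -1.0]]
force: [-0.4, -1.1, 0.1]
opening: 0.506
grasp_force: 0.0
```

Run:
```python
from h import *
plan([(.566,-.0825,.064,1.3)],step=10)
```

```text
t 11.95 pos [ 0.5651 -0.0852  0.0636] yaw 1.31 F [-0.4 -1.1  0.1]
[[2.6,0.9,-0.4],[0.0,-0.0,0.0]]
--
```

>>> drive_tool([
  [[1, 0, 0], [0, 0, 0]],
  [[1, 0, 0], [0, 0, 0]],
  [[1, 0, 0], [0, 0, 0]],
  [[0, 0, 0], [0, 0, 0]],
])

```text
time_s: 12.35
position: [0.5651, -0.0825, 0.0636]
tcp_rot: [[-0.023, 1.0, 0.0], [1.0, 0.023, -0.0], [-0.0, 0.0, -1.0]]
force: [0.5, -1.6, 0.2]
opening: 0.502
grasp_force: 0.6
```

>>> drive_tool([
  [[1, 0, 0], [0, 0, 0]],
  [[1, 0, 0], [0, 0, 0]],
  [[0, 0, 0], [0, 0, 0]],
])

```text
time_s: 12.65
position: [0.5651, -0.0821, 0.0637]
tcp_rot: [[-0.024, 1.0, 0.0], [1.0, 0.024, -0.002], [-0.002, 0.0, -1.0]]
force: [-0.4, -6.6, -0.2]
opening: 0.501
grasp_force: 3.2
```

It has stalled against the stop. I'll press a little to square it, then back off and rise.

>>> drive_tool([
  [[1, 0, 0], [0, 0, 0]],
  [[1, 0, 0], [0, 0, 0]],
  [[0, 0, 0], [0, 0, 0]],
  [[0, 0, 0], [0, 0, 0]],
])

```text
time_s: 13.05
position: [0.5651, -0.0819, 0.0639]
tcp_rot: [[-0.024, 1.0, 0.0], [1.0, 0.024, -0.005], [-0.005, 0.0, -1.0]]
force: [-2.7, -12.3, 0.8]
opening: 0.499
grasp_force: 6.0
```

>>> drive_tool([
  [[-6, 0, 0], [0, 0, 0]],
  [[-12, 0, 0], [0, 0, 0]],
  [[0, 0, -30], [0, 0, 0]],
  [[-10, 0, -45], [0, 0, 0]],
  [[-20, 0, -45], [0, 0, 0]],
])

```text
time_s: 13.55
position: [0.565, -0.1253, 0.1839]
tcp_rot: [[-0.025, 1.0, -0.003], [1.0, 0.025, 0.003], [0.003, -0.003, -1.0]]
force: [0.6, -1.4, -0.6]
opening: 0.501
grasp_force: 0.0
```

>>> drive_tool([
  [[-30, -10, -35], [0, 0, 0]],
  [[-30, -10, -35], [0, 0, 0]],
  [[-15, 0, -30], [0, 0, 0]],
  [[0, 0, 0], [0, 0, 0]],
  [[0, 0, 0], [0, 0, 0]],
], gripper=1)

```text
time_s: 14.05
position: [0.5476, -0.202, 0.2838]
tcp_rot: [[-0.022, 1.0, 0.001], [1.0, 0.022, 0.001], [0.001, 0.001, -1.0]]
force: [-0.1, 1.4, -0.2]
opening: 0.871
grasp_force: 0.0
```

Run:
```python
from h import *
import pickle
plan([(.402,-.165,.2,1.3)])
I,im=save("wrist","w3.png");pickle.dump(I,open("w3.pkl","wb"))
```

```text
t 14.05 pos [ 0.5476 -0.202   0.2838] yaw 1.27 F [-0.1  1.4 -0.2]
[[10.1,-36.2,20.9],[0.0,-0.0,-0.0]]
[[10.0,-36.2,20.9],[0.0,-0.0,-0.0]]
[[10.1,-36.2,20.9],[0.0,-0.0,-0.0]]
[[10.0,-36.2,21.0],[0.001,-0.001,-0.001]]
--
```

View pics/w3.png

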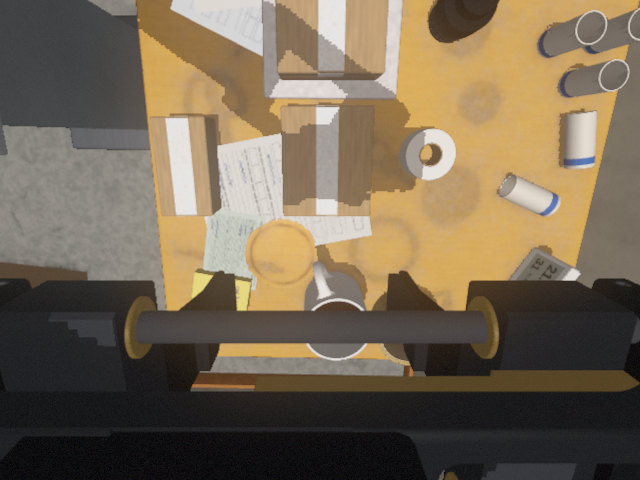

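The wrist view shows the middle carton on the stand, around (330,40). The bottom carton is clear at (327,160) and the top carton lies on the desk at (183,165). A close crop will give exact corners.

Run:
```python
from h import *
im=cv2.imread("pics/w3.png")
cv2.imwrite("pics/w3c.png",cv2.resize(im[85:235,145:345+50],None,fx=3.2,fy=3.2,interpolation=cv2.INTER_CUBIC))
```

```text
(no output)
```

View pics/w3c.png

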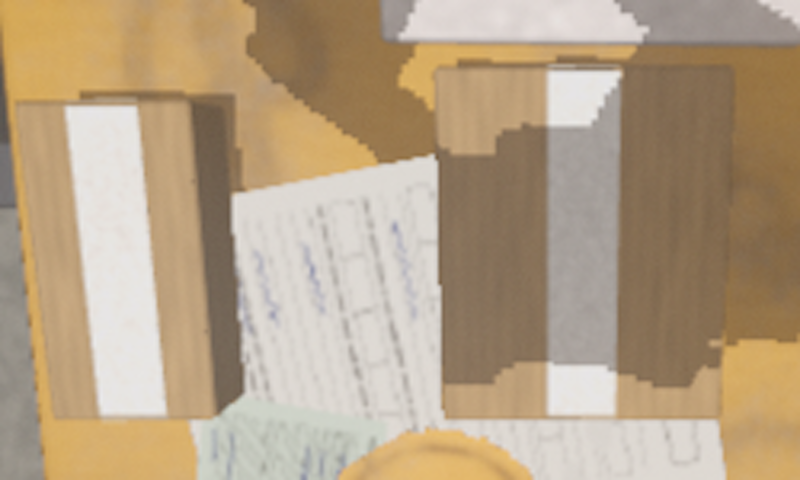

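Corners in the crop: the bottom carton's top face is (436,67), (733,67), (720,417), (443,417). The top carton's top face is (17,101), (190,101), (216,416), (55,417).

Run:
```python
from h import *;import pickle
I=pickle.load(open("w3.pkl","rb"))
f=lambda q,z:ray(I,q[0]/3.2+145,q[1]/3.2+85,z)
box("bottom",[f(q,.05) for q in[(436,67),(733,67),(720,417),(443,417)]])
box("top",[f(q,.046) for q in[(17,101),(190,101),(216,416),(55,417)]])
a,b=ray(I,279,77,.092),ray(I,384,77.5,.092);c,d=ray(I,264,97,.048),ray(I,397,97.5,.048)
print("mid near",a,b,"stand near",c,d)
plan([(.402,-.1635,.2,1.5),(.402,-.1635,.0095,1.5)])
```

```text
bottom [ 0.5649 -0.1564] L [ 97.9  99.2 117.9 118. ] yaw [1.3 1.3 1.2 1.8]
top [ 0.4041 -0.1656] L [ 58.   58.2 108.3 108. ] yaw [1.3 1.6 1.4 1.6]
mid near [ 0.5157065  -0.07662731  0.092     ] [ 0.6126522  -0.07484657  0.092     ] stand near [ 0.49611307 -0.08997624  0.048     ] [ 0.63618814 -0.08729257  0.048     ]
t 14.1 pos [ 0.5469 -0.2011  0.2825] yaw 1.32 F [-0.3  1.1 -0.7]
[[10.2,-36.0,20.7],[-0.0,-0.001,-0.001]]
[[10.3,-35.9,20.7],[-0.001,-0.0,-0.001]]
[[10.3,-36.0,20.7],[-0.0,-0.001,-0.001]]
[[10.3,-36.0,20.7],[-0.001,-0.0,-0.0]]
--
[[-0.0,-0.0,38.1],[0.0,-0.0,-0.0]]
[[-0.0,-0.0,38.1],[0.0,-0.0,-0.0]]
[[-0.0,-0.0,38.1],[0.0,-0.0,-0.0]]
[[-0.0,-0.0,38.1],[0.0,-0.0,-0.0]]
[[-0.0,-0.0,38.1],[0.0,-0.0,-0.0]]
--
```

>>> drive_tool([
  [[10, -36, 15], [0, 0, -0.001]],
  [[10, -36, 15], [0, 0, 0]],
  [[10, -36, 15], [0, 0, -0.001]],
  [[10, -36, 15], [0, 0, 0]],
  [[0, 0, 20], [0, 0, 0]],
], gripper=1)

```text
time_s: 14.6
position: [0.3964, -0.1605, 0.2013]
tcp_rot: [[-0.026, 1.0, -0.008], [1.0, 0.026, 0.006], [0.007, -0.008, -1.0]]
force: [-0.1, -0.4, 0.8]
opening: 0.999
grasp_force: 0.0
```

>>> drive_tool([
  [[0, 0, 40], [0, 0, 0]],
  [[0, 0, 40], [0, 0, 0]],
  [[0, 0, 15], [0, 0, 0]],
  [[0, 0, 0], [0, 0, 0]],
  [[0, 0, 0], [0, 0, 0]],
])

```text
time_s: 15.1
position: [0.4022, -0.1643, 0.1078]
tcp_rot: [[-0.026, 1.0, -0.002], [1.0, 0.026, 0.002], [0.002, -0.002, -1.0]]
force: [0.1, -0.0, -0.1]
opening: 0.999
grasp_force: 0.0
```

Run:
```python
from h import *
plan([(.402,-.1635,.010,1.5)])
```

```text
t 15.1 pos [ 0.4022 -0.1643  0.1078] yaw 1.48 F [ 0.1 -0.  -0.1]
[[0.2,0.0,32.6],[-0.001,-0.001,-0.0]]
[[0.2,0.0,32.6],[-0.001,-0.001,-0.0]]
[[0.3,-0.0,32.6],[-0.0,-0.0,-0.0]]
--
```

>>> drive_tool([
  [[0, 0, 35], [0, 0, 0]],
  [[0, 0, 35], [0, 0, 0]],
  [[0, 0, 20], [0, 0, 0]],
  [[0, 0, 7], [0, 0, 0]],
  [[0, 0, 0], [0, 0, 0]],
])

```text
time_s: 15.6
position: [0.4031, -0.1654, 0.0116]
tcp_rot: [[-0.025, 1.0, -0.0], [1.0, 0.025, 0.0], [0.0, -0.0, -1.0]]
force: [0.4, 0.5, 0.4]
opening: 1.001
grasp_force: 0.0
```

>>> drive_tool([
  [[0, 0, 0], [0, 0, 0]],
  [[0, 0, 0], [0, 0, 0]],
])

```text
time_s: 15.8
position: [0.4036, -0.1659, 0.0128]
tcp_rot: [[-0.025, 1.0, 0.002], [1.0, 0.025, -0.002], [-0.002, 0.002, -1.0]]
force: [1.1, -0.2, -0.1]
opening: 0.999
grasp_force: 0.0
```

>>> drive_tool([
  [[0, 0, 0], [0, 0, 0]],
  [[0, 0, 0], [0, 0, 0]],
  [[0, 0, 0], [0, 0, 0]],
  [[0, 0, 0], [0, 0, 0]],
  [[0, 0, 0], [0, 0, 0]],
], gripper=0.4)

```text
time_s: 16.3
position: [0.4027, -0.1654, 0.0117]
tcp_rot: [[-0.025, 1.0, -0.0], [1.0, 0.025, 0.0], [0.0, -0.0, -1.0]]
force: [-0.9, -0.5, 2.8]
opening: 0.689
grasp_force: 30.0
```

Run:
```python
from h import *
s=read_state()["position"]
plan([(s[0],s[1],.11,1.4),(s[0]+.161,s[1]+.009,.11,1.4)],step=40)
```

```text
t 16.3 pos [ 0.4027 -0.1654  0.0117] yaw 1.43 F [-0.9 -0.5  2.8]
[[0.0,-0.0,-32.8],[-0.0,-0.0,0.0]]
[[0.0,-0.0,-32.8],[-0.0,-0.0,0.0]]
[[0.0,-0.0,-32.7],[-0.0,-0.0,0.001]]
--
[[1.0,32.2,-0.0],[-0.0,-0.0,-0.0]]
[[1.0,32.2,-0.0],[-0.0,-0.0,-0.0]]
[[1.0,32.2,-0.0],[-0.0,-0.0,-0.0]]
[[1.1,32.3,-0.0],[-0.0,-0.0,-0.0]]
[[1.0,32.2,-0.1],[-0.0,-0.0,-0.0]]
--
```

>>> drive_tool([
  [[0, 0, -25], [0, 0, 0]],
  [[0, 0, -35], [0, 0, 0]],
  [[0, 0, -38], [0, 0, 0]],
  [[1, 28, 0], [0, 0, 0]],
  [[1, 34, 0], [0, 0, 0]],
])

```text
time_s: 16.8
position: [0.4644, -0.1617, 0.1108]
tcp_rot: [[-0.024, 1.0, 0.0], [1.0, 0.024, -0.0], [-0.0, 0.0, -1.0]]
force: [0.4, -1.4, -2.5]
opening: 0.688
grasp_force: 30.0
```

>>> drive_tool([
  [[1, 34, 0], [0, 0, 0]],
  [[1, 34, 0], [0, 0, 0]],
  [[1, 30, 0], [0, 0, 0]],
  [[0, 0, 0], [0, 0, 0]],
  [[0, 0, 0], [0, 0, 0]],
])

```text
time_s: 17.3
position: [0.5618, -0.1557, 0.1085]
tcp_rot: [[-0.026, 1.0, -0.003], [1.0, 0.026, 0.001], [0.001, -0.003, -1.0]]
force: [-0.6, 0.2, -2.5]
opening: 0.689
grasp_force: 30.0
```

>>> drive_tool([
  [[0, 0, 0], [0, 0, 0]],
  [[0, 0, 0], [0, 0, 0]],
  [[0, 0, 0], [0, 0, 0]],
])

```text
time_s: 17.6
position: [0.5616, -0.1564, 0.1095]
tcp_rot: [[-0.024, 1.0, -0.001], [1.0, 0.024, 0.0], [0.0, -0.001, -1.0]]
force: [-0.2, 0.7, -2.2]
opening: 0.683
grasp_force: 30.0
```

Run:
```python
from h import *
plan([(.563,-.1562,.066,1.4)],step=40)
```

```text
t 17.6 pos [ 0.5616 -0.1564  0.1095] yaw 1.39 F [-0.2  0.7 -2.2]
[[0.1,0.7,21.7],[-0.001,-0.0,-0.0]]
[[0.1,0.7,21.8],[-0.0,-0.0,-0.0]]
--
```

>>> drive_tool([
  [[0, 1.3, 15], [0, 0, 0]],
  [[0, 0, 15], [0, 0, 0]],
  [[0, 0, 10], [0, 0, 0]],
  [[0, 0, 4], [0, 0, 0]],
  [[0, 0, 0], [0, 0, 0]],
])

```text
time_s: 18.1
position: [0.5634, -0.1562, 0.0645]
tcp_rot: [[-0.025, 1.0, -0.002], [1.0, 0.025, 0.001], [0.001, -0.002, -1.0]]
force: [0.8, 0.1, -1.7]
opening: 0.685
grasp_force: 30.0
```

>>> drive_tool([
  [[0, 0, 1], [0, 0, 0]],
  [[0, 0, 0], [0, 0, 0]],
  [[0, 0, 0], [0, 0, 0]],
  [[0, 0, 0], [0, 0, 0]],
])

```text
time_s: 18.5
position: [0.5642, -0.1565, 0.065]
tcp_rot: [[-0.025, 1.0, 0.001], [1.0, 0.025, -0.0], [-0.0, 0.001, -1.0]]
force: [-1.0, -0.8, -2.2]
opening: 0.686
grasp_force: 30.0
```

>>> drive_tool([
  [[0, -1, 1], [0, 0, 0]],
  [[0, 0, 1], [0, 0, 0]],
  [[0, 0, 0], [0, 0, 0]],
  [[0, 0, 0], [0, 0, 0]],
])

```text
time_s: 18.9
position: [0.5629, -0.1564, 0.0625]
tcp_rot: [[-0.025, 1.0, -0.0], [1.0, 0.025, 0.0], [0.0, -0.0, -1.0]]
force: [0.9, 0.8, -1.9]
opening: 0.684
grasp_force: 30.0
```

>>> drive_tool([
  [[0, 0, 1], [0, 0, 0]],
  [[0, 0, 0], [0, 0, 0]],
  [[0, 0, 0], [0, 0, 0]],
])

```text
time_s: 19.2
position: [0.5631, -0.1565, 0.0617]
tcp_rot: [[-0.025, 1.0, 0.0], [1.0, 0.025, -0.0], [-0.0, 0.0, -1.0]]
force: [0.1, 0.1, -1.0]
opening: 0.686
grasp_force: 30.0
```

Contact is just starting, so I'll go 0.5 mm further, release and rise.

>>> drive_tool([
  [[0, 0, 0.5], [0, 0, 0]],
  [[0, 0, 0], [0, 0, 0]],
  [[0, 0, 0], [0, 0, 0]],
])

```text
time_s: 19.5
position: [0.5631, -0.1565, 0.0617]
tcp_rot: [[-0.025, 1.0, 0.001], [1.0, 0.025, -0.0], [-0.0, 0.001, -1.0]]
force: [-0.5, -0.2, 5.2]
opening: 0.688
grasp_force: 30.0
```

>>> drive_tool([
  [[0, 0, 0], [0, 0, 0]],
  [[0, 0, 0], [0, 0, 0]],
  [[0, 0, 0], [0, 0, 0]],
  [[0, 0, 0], [0, 0, 0]],
  [[0, 0, 0], [0, 0, 0]],
], gripper=1)

```text
time_s: 20.0
position: [0.5629, -0.1564, 0.0609]
tcp_rot: [[-0.025, 1.0, -0.0], [1.0, 0.025, 0.0], [0.0, -0.0, -1.0]]
force: [0.4, -0.4, 0.1]
opening: 0.982
grasp_force: 0.0
```

>>> drive_tool([
  [[0, 0, -20], [0, 0, 0]],
  [[0, 0, -40], [0, 0, 0]],
  [[0, 0, -45], [0, 0, 0]],
  [[0, 0, -45], [0, 0, 0]],
  [[0, 0, -45], [0, 0, 0]],
])

```text
time_s: 20.5
position: [0.5626, -0.1562, 0.2577]
tcp_rot: [[-0.025, 1.0, -0.0], [1.0, 0.025, 0.0], [0.0, -0.0, -1.0]]
force: [0.3, -0.3, 0.5]
opening: 1.001
grasp_force: 0.0
```

>>> drive_tool([
  [[0, 0, -30], [0, 0, 0]],
  [[0, 0, 0], [0, 0, 0]],
  [[0, 0, 0], [0, 0, 0]],
  [[0, 0, 0], [0, 0, 0]],
  [[0, 0, 0], [0, 0, 0]],
])

```text
time_s: 21.0
position: [0.5619, -0.1559, 0.284]
tcp_rot: [[-0.025, 1.0, -0.004], [1.0, 0.025, 0.002], [0.002, -0.004, -1.0]]
force: [1.2, 0.5, -0.5]
opening: 0.999
grasp_force: 0.0
```

Run:
```python
from h import *
import pickle
I,im=save("wrist","w4.png");pickle.dump(I,open("w4.pkl","wb"));print(read_state()["position"])
cv2.imwrite("pics/w4c.png",cv2.resize(im[0:300,240:430,::-1],None,fx=2,fy=2,interpolation=cv2.INTER_CUBIC))
```

```text
[ 0.56207416 -0.1560505   0.28414235]
```

View pics/w4c.png

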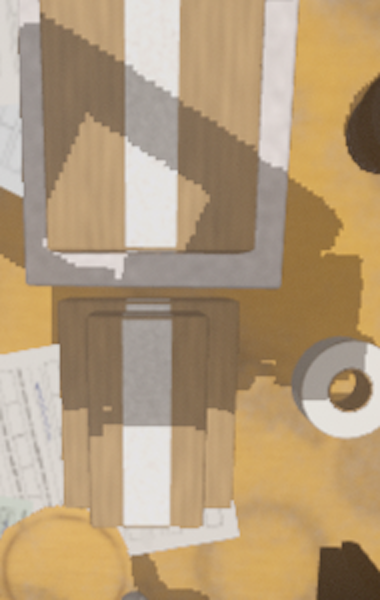

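The view shows the top carton lying centrally on the bottom carton, at crop (147,420), and the middle carton on the stand with its near edge at y=250. The near edge of the deck is at y=286.

Run:
```python
from h import *;import pickle
I=pickle.load(open("w4.pkl","rb"))
f=lambda q,z:ray(I,q[0]/2+240,q[1]/2,z)
box("top",[f(q,.096) for q in[(88,316),(208,318),(203,526),(92,526)]])
box("bottom",[f(q,.05) for q in[(60,299),(240,300),(232,507),(64,506)]])
print("mid",f((48,250),.092),f((255,249),.092),"deck",f((27,285),.048),f((280,287),.048))
```

```text
top [ 0.5645 -0.1567] L [ 58.2  58.4 108.1 107.1] yaw [0.5 1.5 1.4 1.5]
bottom [ 0.5653 -0.1557] L [ 98.1  99.2 118.9 118.9] yaw [1.1 1.1 0.8 1.3]
mid [ 0.51445343 -0.07300848  0.092     ] [ 0.61339475 -0.07005657  0.092     ] deck [ 0.49704296 -0.09035406  0.048     ] [ 0.63490368 -0.08791344  0.048     ]
```

>>> drive_tool([
  [[0, -40, -10], [0, 0, 0]],
  [[-20, -40, -10], [0, 0, 0]],
  [[-40, -20, -10], [0, 0, 0]],
  [[-40, 0, -5], [0, 0, 0]],
  [[-45, 0, 0], [0, 0, 0]],
])

```text
time_s: 21.55
position: [0.4661, -0.3047, 0.3214]
tcp_rot: [[-0.025, 1.0, 0.001], [1.0, 0.025, 0.0], [0.0, 0.001, -1.0]]
force: [1.8, 0.6, -0.5]
opening: 1.001
grasp_force: 0.0
```

>>> drive_tool([
  [[-30, 0, 0], [0, 0, 0]],
  [[0, 0, 0], [0, 0, 0]],
  [[0, 0, 0], [0, 0, 0]],
  [[0, 0, 0], [0, 0, 0]],
  [[0, 0, 0], [0, 0, 0]],
])

```text
time_s: 22.05
position: [0.4673, -0.3324, 0.3208]
tcp_rot: [[-0.027, 1.0, -0.001], [1.0, 0.027, 0.001], [0.001, -0.001, -1.0]]
force: [0.3, -0.4, -0.0]
opening: 1.003
grasp_force: 0.0
```

Run:
```python
from h import *
I,im=save("wrist","w5.png");print(read_state()["position"])
hsv=cv2.cvtColor(im,cv2.COLOR_RGB2HSV)
# saturation profile along y through carton top and stop, on x lines beside the tape
for x in(.535,.595):
    print(x,[(round(y,3),int(hsv[int(round(v)),int(round(u)),1])) for y in np.arange(.03,.07,.002) for u,v in [proj(I,(x-.02*y,y,.092 if y<.049 else .07))] if 0<=v<480 and 0<=u<640])
```

```text
[ 0.4674378  -0.33246654  0.32101053]
0.535 []
0.595 []
```

The middle carton's near face is 17.6 mm in from the deck edge, and 18 mm is expected when it is against the stop. The top carton is centred on the bottom one to about 1 mm.

```bash
python3 -c "
from rig import *;print(hand_in())"
```

```text
the job is handed in; nothing more can be done
None
```

The job is handed in at about 22 s of robot time: the middle carton was slid on to the stand until it stalled against the end stop, and the top carton is back on the bottom one, centred to about 1 mm; the hand-in returned no verdict.

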